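# Hang the examination lamp from the sprung hook over the carving

### The job

Take the examination lamp off its charger and stand it upright on the cork mat, then draw the sprung lifting hook down by its grip, hook it under the lamp's yellow bail and ease it fully up again, never letting it fly up. Run it along its rail until the lamp hangs still over the middle of the lying carving, and leave the carving, statuette, bottle and brush pot where they are.

Things in the scene. Friction and masses are not known exactly. Their poses are not given: they have to be found in the camera images.
- gantry: Aluminium rail frame fixed to the bench, 0.66 m high. Origin: on the bench, under the middle of the hook's line of travel; y axis along the rail, z up. In this frame the posts (40 mm square) stand at x = +200, y = +/-470 mm, with the rail (z 615 to 655 mm) between them. Its position and yaw vary.
- trolley (a joint): Where the trolley stands along the rail (m): the y of hook, cross arm and grip in the gantry's frame, -0.27 to +0.27. It slides with about 2 N of friction and stays where it is left. Its blue mast tube (38 mm across, 460 mm and more above the bench) hangs at x = +150 mm in that frame, a spring drum at its top.
- hook (a joint): How far the hook is drawn down (m): 0 = fully up (start), 0.19 = lowest. The spring pulls up with about 9 N net at the top, 10.5 N at the bottom; the lamp weighs 4 to 6 N, so it is lifted all the way. Let go empty, the hook flies up at 0.7 m/s (too fast), with the lamp on at 0.2 to 0.5. Hook, cross arm, grip and rod are one rigid piece that moves only up, down and along the rail.
- hook_grip (a point): Middle of the black round grip, 22 mm across, 85 mm long, orange end disc 32 mm across. It is the robot-side end of a level cross arm along the gantry's x: grip middle at x = -110 mm in that frame, 340 mm above the bench when up; end at x = -159 mm. The blue cross arm (14 mm wide, 16 high, same height) runs on over the hook (x = 0) to the rod at x = +150 mm.
- hook_seat (a point): Lowest point inside the bow of the steel J hook (8 mm bar), where a bar rests: 88 mm below the cross arm's axis, at x = 0 in the gantry's frame. The hook lies in the gantry's y-z plane, mouth open to its +y. From the seat: back 25 mm to -y, tip 29 mm to +y and 32 mm up, underside 8 mm down; 36 mm free above the tip, below the collar; bow 33 mm wide inside.
- lamp_mid (a point): Cordless examination lamp, 150 mm high over all, half-way up (75 mm above its underside, on its axis). Round grey body 84 mm across at the rubber rim and 80 mm high, lens on the underside, 0.4 to 0.6 kg. Its z axis points up when upright, its x axis runs along the bail's bar.
- lamp_bail (a point): Middle of the bar of the lamp's rigid yellow bail, on the lamp's axis: round bar 10 mm thick, straight for 40 mm along the lamp's x axis, its centre 145 mm above the lamp's underside; it slopes down on both sides to uprights at x = +/-41 mm. Between the bar and the lamp's body 60 mm are free.
- lamp: The lamp itself; origin at the centre of its underside, axes as above. It starts in the charger, upright.
- dock: Black round charger, 128 mm across, fixed on the bench to the robot's left or right; origin on the bench below its centre. The lamp stands in its 8 mm deep round recess (92 mm across), its underside 10 mm above the bench; it lifts straight out.
- mat: Cork mat, 140 x 140 mm, 5 mm thick, fixed on the bench under the hook's line; origin at the centre of its underside, on the bench; its sides are parallel to the gantry's axes.
- carving_mid (a point): Loose carved wooden figure lying on the bench, 170 mm long, 66 mm wide, 64 mm high, with a green plinth; its middle, half-way up. It lies roughly across the hook's line, beside the mat.
- statuette_mid (a point): Loose standing wooden statuette, 64 mm square at the foot, 145 mm high; its middle, half-way up. It stands near one end of the hook's line.
- bottle_mid (a point): Loose brown glass bottle, 60 mm across, 145 mm high; its middle. It stands near the other end of the hook's line.
- brush_pot_mid (a point): Loose white brush pot, 76 mm across, 160 mm high with its brushes; point on its axis 50 mm above its foot. It stands on the side opposite the charger.

How it is judged:
By the outcome, as a careful person would: the job done as asked, in the order asked, and still so for the second after the job is handed in, with the robot touching nothing.
It also fails if it takes over 70 s, if anything falls off the work surface, if the arm or the gripper's body presses on something with over 40 N, if the wrist force passes 120 N, or if a joint passes its speed limit or range.

### The arm

A 7-joint arm with a two-finger parallel gripper is mounted at the origin on the work surface. World frame = base frame: x ahead of the robot, y to its left, z up, the work surface at z = 0. Lengths are in m, angles in rad, forces in N, time in s.
With the tool pointing down it reaches from about 0.35 to 0.9 m from the base axis. Payload 8.1 kg.
Tool frame: the origin (TCP) lies at the very end of the fingers, on their centre line; the grasp point (between the pads) lies 19 mm behind it (arm.tcp_to_grasp is the z of the grasp point in the tool frame, in m); z points along the fingers, y is the line along which they close (so a half turn about z gives the same grasp; the last joint's range is limited). The gripper opens to 92 mm and grips with 3 to 60 N. Pads are 19 mm wide; open, the fingers measure 130 mm over their backs; the gripper's body (75 mm by 190 mm) begins 47 mm behind the grasp point.
Start: joints at [-1.35, 0.434, 0.025, 1.573, -0.012, 1.134, -0.075], TCP at [0.199, 0.593, 0.227] pointing down, gripper open.
Joint ranges: [-2.62, 2.62], [-0.44, 2.09], [-1.27, 1.32], [0.08, 2.57], [-1.32, 4.46], [0.12, 2], [-2.74, 2.74]. Speed limits (rad/s): [2.22, 2.22, 3.01, 3.01, 3.14, 3.14, 3.14].

### API

Orientations are given as a rotation vector (axis times angle).
In Python, from cell import readout, vision, sign_off, arm gives the robot as it stands. The module is installed in compiled form; this text tells all that it offers.
- The arm moves only by the shell command python3 -m creep 'ROWS' [FORCE]. ROWS is JSON, a list of rows, each a list of 5 numbers: the shift along the tool's x, y, z in units of 4 cm (1.0 is 4 cm), then the turn about the tool's z in units of 4 degrees (1.0 is 4 degrees), then the opening, from 0 (shut) to 1 (fully open). A call has 1 to 12 rows; each row shifts and turns the commanded pose from where the row before left it, along the tool's axes as they then stand; what a row does not reach is not made up. A row lasts 1/8 s, in which the tool goes at most 62.5 mm and 10.7 degrees, less where a joint would pass 70% of its speed; a pose out of reach is approached as far as the arm can. A call with a number of a shift or a turn outside -1 to 1 is refused whole. A call with a gripper value outside its range is refused whole. The fingers move at their own pace and stop on an object; FORCE is the grip in N (left out, the last holds). Time passes only in rows, so rows that do not move let the fingers close. It gives the time, the measured TCP pose, the force, the opening and the grip force at its end, in the units of the state.
- readout.observe(): the state, without advancing time (a new reading comes with each control period).
- vision.get_image(name): name is "scene" or "top" or "wrist"; returns a dict with "pixels" (480x640x3 uint8, blue, green, red), "z_map" (480x640 float32, m along the optical axis (not along the pixel's ray), 0 where there is no reading), "camera_matrix" (3x3 intrinsics, pixels), "position" and "rotation" of the camera in the world. Camera axes: x right, y up, looking along -z (the intrinsics and any distortion apply to the point x, -y, -z); pixel columns grow to the right and rows downward; lengths in m; the calibration is good to about 2 mm. A picture is of the moment at which its call begins.
- sign_off(): hands the job in; it is judged then, once.
The state is a dict: "clock": time; "joints": joint angles; "dq": joint speeds; "joint_efforts": joint torques, N m; "position": TCP position; "ee_rot": TCP orientation; "force": force on the tool from outside, world axes, zero at the start; "ft_torque": the same for the moment, N m; "width": opening from 0.0 (shut) to 1.0 (fully open); "gripper_force": force on a finger pad.
Only numpy, scipy, OpenCV 4.12 (cv2) and the standard library are available. Lean on these libraries where they do the work, as an engineer would, in place of code of your own. Each camera call takes 0.05 s, during which the arm holds its last target. There are 200 camera calls.

## Working session

There is one attempt and no reset: what is moved stays moved. The work goes in short steps, Python scripts to look and compute and a shell command to move; the robot and the scene stay as the last step left them, time stands still between calls to the robot, and variables do not carry over. Pictures are saved under pics/ and viewed, at most 10 in all, crops included, and the job is handed in when it is done.

```bash
mkdir -p pics; cat > h.py <<'E'
import numpy as np, cv2
from cell import readout, vision, sign_off, arm
from scipy.spatial.transform import Rotation as R
def grab(n):
    return vision.get_image(n)
def cloud(d):
    K=np.array(d['camera_matrix']);z=d['z_map'];v,u=np.mgrid[0:480,0:640]
    p=np.stack([(u-K[0,2])/K[0,0]*z,-(v-K[1,2])/K[1,1]*z,-z],-1)
    r=np.array(d['rotation']); r=r if r.shape==(3,3) else R.from_rotvec(r).as_matrix()
    P=p@r.T+np.array(d['position']); P[z==0]=np.nan
    return P
E
python3 - <<'E'
from h import *
for n in ('scene','top'):
    d=grab(n); cv2.imwrite(f'pics/{n}0.png',d['pixels']); np.savez(f'{n}0.npz',px=d['pixels'],P=cloud(d))
    print(n,d['position'],np.array(d['camera_matrix']).tolist(),{k:np.shape(v) for k,v in d.items()})
s=readout.observe();print(s); print(R.from_rotvec(s['ee_rot']).as_matrix().round(3),arm.tcp_to_grasp)
E
```

```text
scene [1.23210486 0.02103774 1.49183098] [[590.6884896029054, 0.0, 318.7317383889211], [0.0, 590.6884896029054, 251.98392195084713], [0.0, 0.0, 1.0]] {'pixels': (480, 640, 3), 'z_map': (480, 640), 'camera_matrix': (3, 3), 'position': (3,), 'rotation': (3,)}
top [0.4684982  0.00775976 1.63658991] [[621.9599456839763, 0.0, 314.1315451953676], [0.0, 621.9599456839763, 246.5421767286757], [0.0, 0.0, 1.0]] {'pixels': (480, 640, 3), 'z_map': (480, 640), 'camera_matrix': (3, 3), 'position': (3,), 'rotation': (3,)}
{'clock': 0.1, 'joints': array([-1.34964526,  0.4351671 ,  0.02499797,  1.57399873, -0.01162657,
        1.13398475, -0.07509803]), 'dq': array([ 0.00084953, -0.00039689,  0.00101341, -0.00081567,  0.00037655,
        0.00033271,  0.00137711]), 'joint_efforts': array([ 3.03818866e-03, -6.69129825e+01,  9.87995714e-01, -3.15144897e+01,
       -6.05292432e-02,  3.73604649e-02,  4.75756735e-05]), 'position': array([0.19873941, 0.59208442, 0.226018  ]), 'ee_rot': array([-5.06466720e-01, -3.10038388e+00,  2.21153711e-03]), 'force': array([-0.26875172, -0.28073684, -0.8161442 ]), 'ft_torque': array([ 0.00603666, -0.03744021, -0.03897421]), 'gripper_force': 0.0, 'width': 0.9998556153444966}
[[-0.948  0.318 -0.   ]
 [ 0.318  0.948 -0.001]
 [-0.    -0.001 -1.   ]] -0.0188
```

View pics/scene0.png

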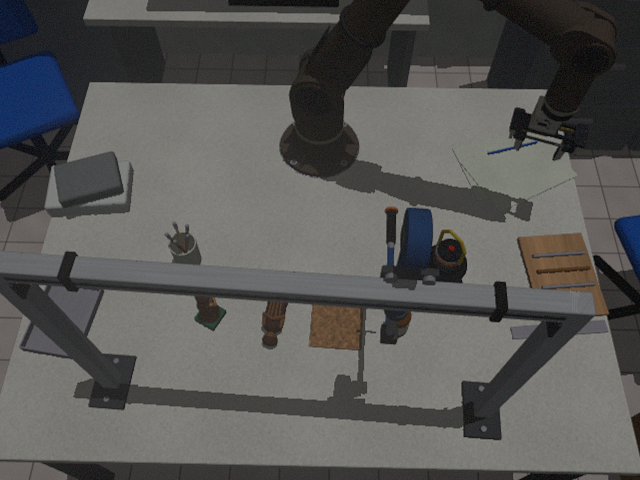

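View pics/top0.png

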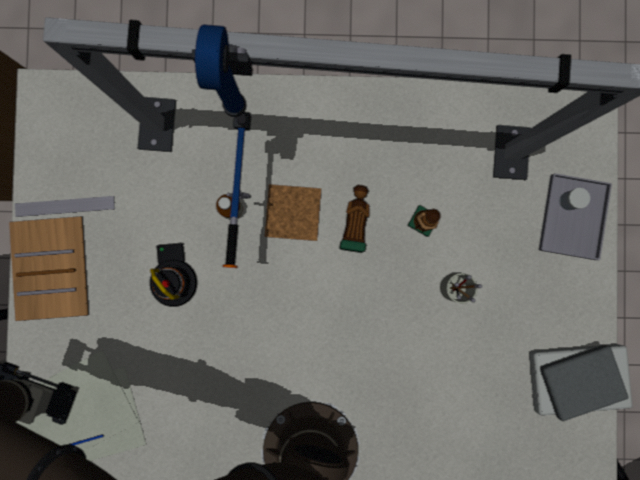

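The scene view shows the lamp on its charger at about (450,250), the mat at (335,325), the carving at (273,322) and the hook grip at (391,225). In the top view the lamp is at (172,283), the bottle at (228,205), the mat at (294,212), the carving at (355,218), the statuette at (425,219), the pot at (460,287) and the grip at (231,245). The trolley is on the robot's left, over the bottle.

```bash
cat > m.py <<'E'
from h import *
for n in ('top','scene'):
    f=np.load(n+'0.npz');px=f['px'];P=f['P'];hsv=cv2.cvtColor(px,cv2.COLOR_BGR2HSV).astype(int)
    H,S,V=hsv[...,0],hsv[...,1],hsv[...,2];X,Y,Z=P[...,0],P[...,1],P[...,2]
    def pca(q):
        c=q.mean(0);w,v=np.linalg.eigh(np.cov((q-c).T));a=np.degrees(np.arctan2(v[1,-1],v[0,-1]));return c.round(4),round((a+90)%180-90,2),np.sqrt(w).round(4)
    def rep(t,m):
        q=P[m]
        if len(q)<8: print(n,t,len(q));return
        (c,s,a)=cv2.minAreaRect(q[:,:2].astype(np.float32)*1000)
        print(n,t,len(q),'mean/dir',*pca(q[:,:2]),'rect',np.round(c,1),np.round(s,1),round(a,1),'z',np.percentile(q[:,2],[2,50,98]).round(3))
    bench=(X>.25)&(X<.8)&(abs(Y)<.5)
    yel=bench&(H>22)&(H<34)&(S>120)&(Z>.08)&(Z<.2)
    rep('bail',yel); rep('bailbar',yel&(Z>.15))
    blue=bench&(H>100)&(H<125)&(S>120)
    rep('arm',blue&(Z>.3)&(Z<.37)); 
    rep('grip',(V<60)&bench&(Z>.31)&(Z<.37)&(X<.55))
    rep('orange',(H<14)&(S>150)&bench&(Z>.31)&(Z<.37))
    lab=cv2.connectedComponentsWithStats((bench&(Z>.012)&(Z<.25)&(X<.75)).astype(np.uint8))
    for i in range(1,lab[0]):
        if lab[2][i,4]>60: rep('blob px%s'%lab[3][i].round(),lab[1]==i)
    cork=bench&(H>5)&(H<20)&(S>90)&(Z<.012); 
    lab=cv2.connectedComponentsWithStats(cork.astype(np.uint8)); i=1+np.argmax(lab[2][1:,4]); rep('cork',lab[1]==i)
    rep('rail',(Z>.63)&(Z<.68)&(S<60)&(X>.6)&(abs(Y)<.7))
    rep('steel',bench&(Z>.23)&(Z<.31)&(X>.5)&(X<.72))
E
python3 m.py
```

```text
top bail 211 mean/dir [0.4216 0.3673] 39.01 [0.0073 0.0273] rect [418.8 374.1] [90.  27.7] 38.6 z [0.083 0.149 0.165]
top bailbar 105 mean/dir [0.4238 0.3666] 38.73 [0.0028 0.0181] rect [422.8 366.6] [65.1 10.5] 38.3 z [0.151 0.159 0.166]
top arm 517 mean/dir [0.6622 0.1661] -3.22 [0.0036 0.0584] rect [619.2 169.9] [ 23.8 282.3] 85.2 z [0.343 0.348 0.354]
top grip 343 mean/dir [0.5128 0.1743] -3.06 [0.0057 0.022 ] rect [512.2 175.2] [20.5 75.3] 86.9 z [0.343 0.349 0.355]
top orange 31 mean/dir [0.4728 0.1772] -79.56 [0.0043 0.0072] rect [480.6 179.7] [25.1 24. ] 10.8 z [0.345 0.353 0.357]
top blob px[500. 171.] 65 mean/dir [ 0.7357 -0.4824] 60.69 [0.009  0.0092] rect [ 734.1 -482. ] [29.7 32.9] 2.2 z [0.012 0.015 0.021]
top blob px[356. 221.] 1347 mean/dir [ 0.5917 -0.1042] -7.6 [0.0159 0.0484] rect [ 602.  -106.1] [ 65.8 172. ] 82.6 z [0.03  0.054 0.068]
top blob px[224. 206.] 306 mean/dir [0.6176 0.2243] 3.18 [0.0109 0.0145] rect [621.9 228.3] [43.8 55. ] 76.0 z [0.057 0.109 0.15 ]
top blob px[425. 220.] 641 mean/dir [ 0.5971 -0.2748] 20.52 [0.0133 0.0178] rect [ 601.1 -283.2] [63.
[... 1529 characters left out ...]
 z [0.013 0.075 0.158]
scene blob px[208. 311.] 662 mean/dir [ 0.6165 -0.2805] -66.65 [0.0101 0.0175] rect [ 604.6 -285.9] [64.2 64.9] 60.6 z [0.013 0.056 0.143]
scene blob px[273. 321.] 795 mean/dir [ 0.6334 -0.1111] -9.44 [0.0146 0.0325] rect [ 629.9 -112.1] [ 60.9 125.6] 86.2 z [0.024 0.047 0.066]
scene blob px[404. 324.] 199 mean/dir [0.6459 0.2285] -50.4 [0.0049 0.0115] rect [640.6 230.6] [19.3 52.7] 42.9 z [0.019 0.085 0.106]
scene cork 2030 mean/dir [0.6299 0.0556] 87.0 [0.0348 0.0385] rect [628.1  56.9] [136.4 122.9] 87.1 z [-0.003  0.004  0.011]
scene rail 17903 mean/dir [ 0.8221 -0.0187] 86.93 [0.0138 0.2688] rect [803.7 -31.3] [948.6  78.9] 86.8 z [0.633 0.654 0.67 ]
scene steel 1
```

```bash
cat > to.py <<'E'
# usage: to.py x y z toolx_angle_deg : remaining shift in tool units (axes at goal angle) and turn
from h import *; import sys
x,y,z,a=map(float,sys.argv[1:5]); s=readout.observe()
M=R.from_rotvec(s['ee_rot']).as_matrix(); c=np.degrees(np.arctan2(M[1,0],M[0,0]))
d=np.array([x,y,z])-s['position']; t=np.radians(a)
T=np.array([[np.cos(t),np.sin(t),0],[np.sin(t),-np.cos(t),0],[0,0,-1]]).T
print('turn units',round(-((a-c+180)%360-180)/4,2),'shift now-axes',(M.T@d/.04).round(2),'goal-axes',(T.T@d/.04).round(2),'t',s['clock'],'F',s['force'].round(1),'pos',s['position'].round(4),'w',round(s['width'],3),'ang',round(c,2),'q7',round(s['joints'][6],2))
E
python3 -m creep '[[0,0,-1,-1,1],[0,0,-1,-1,1],[0,0,-1,-1,1],[0,0,-1,-0.8,1],[0,0,-1,0,1],[0,0,0,0,1],[0,0,0,0,1]]' 20
python3 to.py 0.512 0.1745 0.42 176.8
```

```text
clock: 0.98
position: [0.1988, 0.5923, 0.4257]
ee_rot: [-0.092, -3.14, 0.002]
force: [-0.3, -0.2, 0.1]
width: 1.0
gripper_force: 0.0
turn units -0.04 shift now-axes [-8.43 -9.97  0.15] goal-axes [-8.4  -9.99  0.14] t 0.975 F [-0.3 -0.2  0.1] pos [0.1988 0.5923 0.4257] w 1.0 ang 176.64 q7 0.18
```

```bash
python3 -m creep '[[-0.84,-1,0,0,1],[-0.84,-1,0,0,1],[-0.84,-1,0,0,1],[-0.84,-1,0,0,1],[-0.84,-1,0,0,1],[-0.84,-1,0,0,1],[-0.84,-1,0,0,1],[-0.84,-1,0,0,1],[-0.84,-1,0,0,1],[-0.84,-1,0,0,1],[0,0,0,0,1],[0,0,0,0,1]]' 
python3 to.py 0.512 0.1745 0.321 176.8
```

```text
clock: 2.48
position: [0.5102, 0.1739, 0.4255]
ee_rot: [-0.092, -3.138, 0.001]
force: [0.3, -0.5, -0.1]
width: 1.002
gripper_force: 0.0
turn units -0.04 shift now-axes [-0.05  0.02  2.61] goal-axes [-0.04  0.02  2.61] t 2.475 F [ 0.3 -0.5 -0.1] pos [0.5102 0.1739 0.4255] w 1.002 ang 176.64 q7 1.14
```

```bash
python3 -m creep '[[0,0,0.7,0,1],[0,0,0.7,0,1],[0,0,0.7,0,1],[0,0,0.5,0,1],[0,0,0,0,1],[0,0,0,0,0],[0,0,0,0,0],[0,0,0,0,0],[0,0,0,0,0]]' 20
python3 to.py 0.4952 -0.125 0.321 176.8
```

```text
clock: 3.6
position: [0.511, 0.1736, 0.3231]
ee_rot: [0.092, 3.14, 0.001]
force: [0.0, -0.8, 0.3]
width: 0.615
gripper_force: 0.0
turn units -0.04 shift now-axes [-0.04 -7.47  0.05] goal-axes [-0.02 -7.47  0.05] t 3.6 F [ 0.  -0.8  0.3] pos [0.511  0.1736 0.3231] w 0.615 ang 176.64 q7 1.15
```

```bash
python3 -m creep '[[0,0,0,0,0],[0,0,0,0,0],[0,0,0,0,0],[0,0,0,0,0],[0,0,0,0,0]]' 20
python3 -m creep '[[0,-0.3,0,0,0],[0,-0.6,0,0,0],[0,-0.8,0,0,0],[0,-0.8,0,0,0],[0,-0.8,0,0,0],[0,-0.8,0,0,0],[0,-0.8,0,0,0],[0,-0.8,0,0,0],[0,-0.8,0,0,0],[0,-0.6,0,0,0],[0,-0.4,0,0,0],[0,0,0,0,0]]' 20
python3 to.py 0.4952 -0.125 0.321 176.8
```

```text
clock: 4.22
position: [0.5109, 0.1737, 0.3227]
ee_rot: [0.092, 3.14, 0.0]
force: [-0.2, 1.3, -0.7]
width: 0.236
gripper_force: 20.0
clock: 5.72
position: [0.4936, -0.1282, 0.3228]
ee_rot: [0.096, 3.139, -0.002]
force: [3.6, -1.8, -2.8]
width: 0.234
gripper_force: 20.0
turn units -0.08 shift now-axes [-0.04  0.08  0.04] goal-axes [-0.04  0.08  0.04] t 5.725 F [ 3.6 -1.8 -2.8] pos [ 0.4936 -0.1282  0.3228] w 0.234 ang 176.5 q7 1.75
```

```bash
python3 -m creep '[[0,0,0,0,0.5],[0,0,0,0,0.5],[0,0,0,0,0.5],[0,0,0,0,0.5],[0,0,-0.6,0,0.6],[0,0,-1,0,0.7],[0,0,-1,0,1]]' 20
python3 to.py 0.426 0.366 0.30 176.8
```

```text
clock: 6.6
position: [0.493, -0.1259, 0.4279]
ee_rot: [-0.092, -3.14, -0.0]
force: [0.7, -0.3, -0.3]
width: 0.757
gripper_force: 0.0
turn units -0.04 shift now-axes [ 2.39 12.18  3.2 ] goal-axes [ 2.36 12.18  3.2 ] t 6.6 F [ 0.7 -0.3 -0.3] pos [ 0.493  -0.1259  0.4279] w 0.757 ang 176.65 q7 1.73
```

```bash
python3 -m creep '[[0.08,1,0,0,1],[0.08,1,0,0,1],[0.08,1,0,0,1],[0.08,1,0,0,1],[0.08,1,0,0,1],[0.08,1,0,0,1],[0.08,1,0,0,1],[0.08,1,0,0,1],[0.08,1,0,0,1],[0.08,1,0,0,1],[0.08,1,0,0,1],[0.08,1,0,0,1]]' 
python3 -m creep '[[0,0,0,-1,1],[0,0,0,-1,1],[0,0,0,-1,1],[0,0,0,-1,1],[0,0,0.6,-1,1],[0,0,0.6,-1,1],[0,0,0.6,-1,1],[0,0,0.6,-1,1],[0,0,0.6,-1,1],[0,0,0,-1,1],[0,0,0,-0.7,1],[0,0,0,0,1]]' 
python3 to.py 0.426 0.366 0.22 219.5
python3 - <<'E'
from h import *
d=grab('wrist');cv2.imwrite('pics/w1.png',d['pixels']);P=cloud(d);np.savez('w1.npz',px=d['pixels'],P=P)
hsv=cv2.cvtColor(d['pixels'],cv2.COLOR_BGR2HSV).astype(int)
m=(hsv[...,0]>20)&(hsv[...,0]<36)&(hsv[...,1]>110)&(P[...,2]>.08)&(P[...,2]<.18)
q=P[m];print(len(q))
b=q[q[:,2]>.152]
for t in(q,b):
  if len(t)>10:print(cv2.minAreaRect(t[:,:2].astype(np.float32)*1000),t.mean(0))
E
```

```text
clock: 8.1
position: [0.4829, 0.3568, 0.4267]
ee_rot: [0.092, 3.14, -0.0]
force: [1.0, 0.5, 0.2]
width: 1.002
gripper_force: 0.0
clock: 9.6
position: [0.483, 0.3555, 0.3066]
ee_rot: [1.06, -2.957, 0.0]
force: [0.5, -1.5, 0.1]
width: 1.002
gripper_force: 0.0
turn units -0.02 shift now-axes [0.93 1.11 2.17] goal-axes [0.93 1.11 2.17] t 9.6 F [ 0.5 -1.5  0.1] pos [0.483  0.3555 0.3066] w 1.002 ang -140.57 q7 1.54
1388
((427.84454345703125, 358.0597229003906), (86.15389251708984, 44.084598541259766), 22.59859275817871) [0.42169359 0.36276014 0.14702529]
((424.88116455078125, 366.99481201171875), (57.366641998291016, 10.053250312805176), 38.559696197509766) [0.42357085 0.3650005  0.15883662]
```

View pics/w1.png

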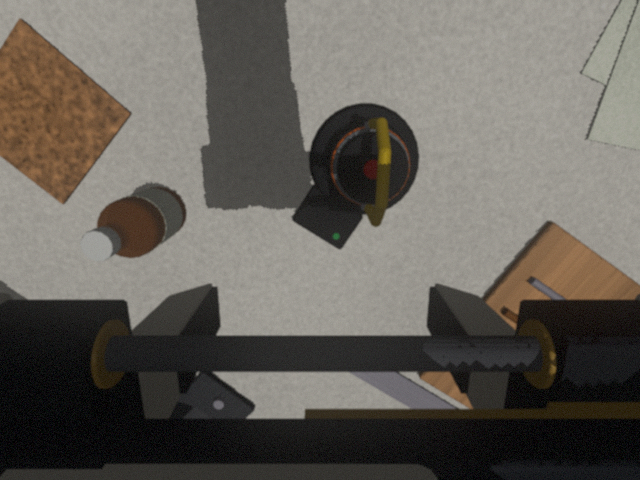

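The wrist view shows the yellow bail at about (381,165), upright in the picture and so in line with the tool's x. The lamp stands in the round black charger.

```bash
python3 to.py 0.425 0.3665 0.138 219
python3 -m creep '[[0.48,0.57,0,0,1],[0.48,0.57,0,0,1],[0,0,0.8,0,1],[0,0,0.8,0,1],[0,0,0.8,0,0.8],[0,0,0.8,0,0.6],[0,0,0.6,0,0.6],[0,0,0.4,0,0.5],[0,0,0,0,0.5]]' 
python3 to.py 0.425 0.3665 0.138 219
```

```text
turn units 0.1 shift now-axes [0.95 1.13 4.22] goal-axes [0.95 1.13 4.22] t 9.65 F [-0.1  1.   1.6] pos [0.4831 0.3555 0.3067] w 1.001 ang -140.62 q7 1.54
clock: 10.78
position: [0.4241, 0.366, 0.138]
ee_rot: [1.059, -2.956, 0.001]
force: [-1.1, 0.0, 1.1]
width: 0.519
gripper_force: 0.0
turn units 0.11 shift now-axes [-0.03 -0.   -0.  ] goal-axes [-0.03 -0.   -0.  ] t 10.775 F [-1.1  0.   1.1] pos [0.4241 0.366  0.138 ] w 0.519 ang -140.58 q7 1.44
```

```bash
python3 -m creep '[[0,0,0,0,0],[0,0,0,0,0],[0,0,0,0,0],[0,0,0,0,0],[0,0,0,0,0],[0,0,0,0,0],[0,0,-0.2,0,0],[0,0,-0.4,0,0],[0,0,-0.6,0,0],[0,0,-0.6,0,0],[0,0,-0.6,0,0],[0,0,-0.2,0,0]]' 40
python3 -m creep '[[0,0,0,0.5,0],[0,0,0,1,0],[0,0,0,1,0],[0,0,0,1,0],[0,0,0,1,0],[0,0,0,1,0],[0,0,0,1,0],[0,0,0,1,0],[0,0,0,1,0],[0,0,0,1,0],[0,0,0,1,0],[0,0,0,0.2,0]]'
python3 to.py 0.45 0.07 0.23 176.8
```

```text
clock: 12.28
position: [0.4251, 0.3667, 0.2449]
ee_rot: [-1.059, 2.955, 0.002]
force: [0.1, 0.7, -6.1]
width: 0.095
gripper_force: 40.0
clock: 13.78
position: [0.424, 0.3659, 0.2416]
ee_rot: [-0.094, -3.139, 0.002]
force: [-0.9, 0.5, -3.6]
width: 0.095
gripper_force: 40.0
turn units -0.06 shift now-axes [-1.09 -7.34  0.3 ] goal-axes [-1.06 -7.35  0.29] t 13.775 F [-0.9  0.5 -3.6] pos [0.424  0.3659 0.2416] w 0.095 ang 176.57 q7 0.75
```

```bash
python3 -m creep '[[-0.05,-0.3,0,0,0],[-0.1,-0.5,0,0,0],[-0.1,-0.7,0,0,0],[-0.1,-0.8,0,0,0],[-0.1,-0.8,0,0,0],[-0.1,-0.8,0,0,0],[-0.1,-0.8,0,0,0],[-0.1,-0.8,0,0,0],[-0.1,-0.7,0,0,0],[-0.1,-0.6,0,0,0],[-0.1,-0.4,0,0,0],[-0.05,-0.15,0,0,0]]'
python3 -m creep '[[-0.3,0,0,0,0],[-0.6,0,0,0,0],[-0.7,0,0,0,0],[-0.7,0,0,0,0],[-0.7,0,0,0,0],[-0.5,0,0,0,0],[-0.3,0,0,0,0],[0,0,0,0,0],[0,0,0,0,0]]'
python3 to.py 0.616 0.0607 0.14 176.8
python3 - <<'E'
from h import *
d=grab('scene');cv2.imwrite('pics/s2.png',d['pixels'][160:400,180:500].repeat(2,0).repeat(2,1));P=cloud(d)
hsv=cv2.cvtColor(d['pixels'],cv2.COLOR_BGR2HSV).astype(int)
m=(hsv[...,0]>20)&(hsv[...,0]<36)&(hsv[...,1]>110)&(P[...,2]>.1)&(P[...,2]<.3)&(P[...,0]>.5)
q=P[m];print(len(q),cv2.minAreaRect(q[:,:2].astype(np.float32)*1000),q[:,2].max())
E
```

```text
clock: 15.28
position: [0.4508, 0.0678, 0.2429]
ee_rot: [0.096, 3.14, -0.0]
force: [0.0, -0.1, -4.6]
width: 0.096
gripper_force: 40.0
clock: 16.4
position: [0.6022, 0.0615, 0.2426]
ee_rot: [-0.091, -3.139, -0.0]
force: [-0.2, 0.1, -4.7]
width: 0.097
gripper_force: 40.0
turn units -0.03 shift now-axes [-0.35 -0.    2.56] goal-axes [-0.35 -0.    2.56] t 16.4 F [-0.2  0.1 -4.7] pos [0.6022 0.0615 0.2426] w 0.097 ang 176.66 q7 1.45
15 ((620.3206176757812, 57.84891891479492), (7.417662143707275, 63.97336196899414), 85.73866271972656) 0.2668439097452253
```

View pics/s2.png

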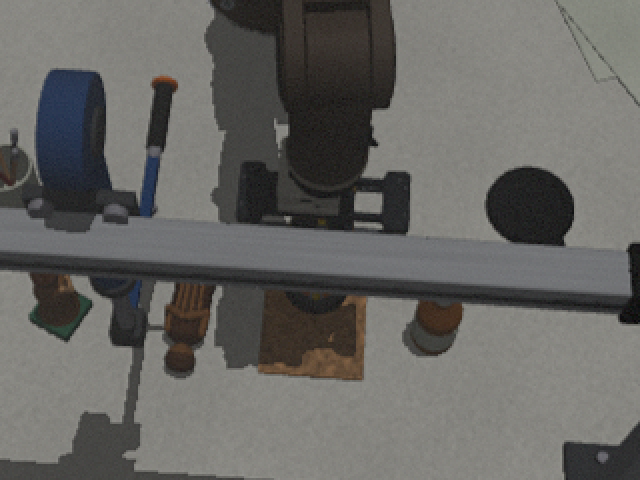

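The lamp hangs from the gripper over the mat at about (315,300) in the crop, the charger is empty at (530,205) and the trolley is clear to the left at (130,330).

```bash
python3 -m creep '[[-0.35,0,0.2,0,0],[0,0,0.5,0,0],[0,0,0.6,0,0],[0,0,0.5,0,0],[0,0,0.4,0,0],[0,0,0.2,0,0],[0,0,0.15,0,0],[0,0,0.1,0,0],[0,0,0,0,0]]'
python3 to.py 0.616 0.0607 0.133 176.8
```

```text
clock: 17.58
position: [0.617, 0.0605, 0.1368]
ee_rot: [0.092, 3.14, 0.0]
force: [-0.2, 0.7, -4.8]
width: 0.092
gripper_force: 40.0
turn units -0.04 shift now-axes [0.02 0.   0.1 ] goal-axes [0.02 0.   0.1 ] t 17.575 F [-0.2  0.7 -4.8] pos [0.617  0.0605 0.1368] w 0.092 ang 176.64 q7 1.49
```

```bash
python3 -m creep '[[0,0,0.05,0,0],[0,0,0.05,0,0],[0,0,0,0,0]]'
python3 -m creep '[[0,0,0.03,0,0],[0,0,0.03,0,0],[0,0,0,0,0]]'
```

```text
clock: 17.95
position: [0.6175, 0.0608, 0.134]
ee_rot: [0.092, 3.139, 0.001]
force: [-2.7, -0.0, 4.7]
width: 0.095
gripper_force: 40.0
clock: 18.32
position: [0.6185, 0.0609, 0.134]
ee_rot: [0.092, 3.136, 0.003]
force: [-7.9, 0.0, 24.1]
width: 0.093
gripper_force: 40.0
```

```bash
python3 -m creep '[[0,0,-0.05,0,0],[0,0,0,0,0],[0,0,0,0,0.3],[0,0,0,0,0.4],[0,0,0,0,0.5],[0,0,0,0,0.5],[0,0,-0.4,0,0.5],[0,0,-1,0,0.5],[0,0,-1,0,0.5],[0,0,-1,0,0.5],[0,0,-1,0,0.5],[0,0,-1,0,0.6]]'
python3 -m creep '[[0,0,-1,0,0.6],[0,0,-1,0,0.6],[1,-1,0,0,0.6],[1,-1,0,0,0.6],[1,-1,0,0,0.6],[0,0,0,0,0.6]]' 50
python3 to.py 0.4935 -0.1265 0.321 176.8
python3 - <<'E'
from h import *
for n in('top','scene'):
    d=grab(n);cv2.imwrite(f'pics/{n}3.png',d['pixels']);P=cloud(d)
    hsv=cv2.cvtColor(d['pixels'],cv2.COLOR_BGR2HSV).astype(int);X,Y,Z=P[...,0],P[...,1],P[...,2]
    H,S,V=hsv[...,0],hsv[...,1],hsv[...,2]
    m=(H>20)&(H<36)&(S>110)&(Z>.145)&(Z<.17)&(X>.5)&(X<.7)
    o=(H<14)&(S>150)&(X<.6)&(X>.4)&(Z>.3)&(Z<.38)
    b=(H>100)&(H<125)&(S>120)&(X<.75)&(X>.5)&(Z>.3)&(Z<.37)&(Y<0)
    for t,k in(('bail',m),('orange',o),('arm',b)):
        q=P[k]; print(n,t,len(q),*( (cv2.minAreaRect(q[:,:2].astype(np.float32)*1000),q.mean(0).round(4),q[:,2].max()) if len(q)>5 else ()))
E
```

```text
clock: 19.82
position: [0.6167, 0.0603, 0.3511]
ee_rot: [0.092, 3.139, 0.0]
force: [1.0, 0.2, -0.6]
width: 0.563
gripper_force: 0.0
clock: 20.58
position: [0.4874, -0.0563, 0.4307]
ee_rot: [0.102, 3.137, 0.001]
force: [0.5, 0.1, 0.0]
width: 0.6
gripper_force: 0.0
turn units -0.13 shift now-axes [-0.26 -1.74  2.74] goal-axes [-0.25 -1.74  2.74] t 20.575 F [0.5 0.1 0. ] pos [ 0.4874 -0.0563  0.4307] w 0.6 ang 176.29 q7 1.56
top bail 93 ((617.3063354492188, 61.30506896972656), (9.629903793334961, 57.76578140258789), 84.48308563232422) [0.6177 0.0608 0.1539] 0.16264338913259557
top orange 0
top arm 485 ((654.1226806640625, -135.4718017578125), (15.097247123718262, 177.07711791992188), 85.90100860595703) [ 0.6567 -0.1356  0.348 ] 0.356297923921413
scene bail 23 ((642.2770385742188, 56.44548034667969), (17.69338607788086, 7.605555534362793), 0.17710767686367035) [0.6417 0.0567 0.1524] 0.15875723732300662
scene orange 8 ((457.8580322265625, -125.39306640625), (2.8397531509399414, 20.322328567504883), 3.0662858486175537) [ 0.458  -0.1259  0.352 ] 0.35737119520458394
scene arm 172 ((650.2467651367188, -137.64825439453125), (11.61723518371582, 180.2120361328125), 86.90937042236328) [ 0.6213 -0.1357  0.3473] 0.3539282692151009
```

View pics/top3.png

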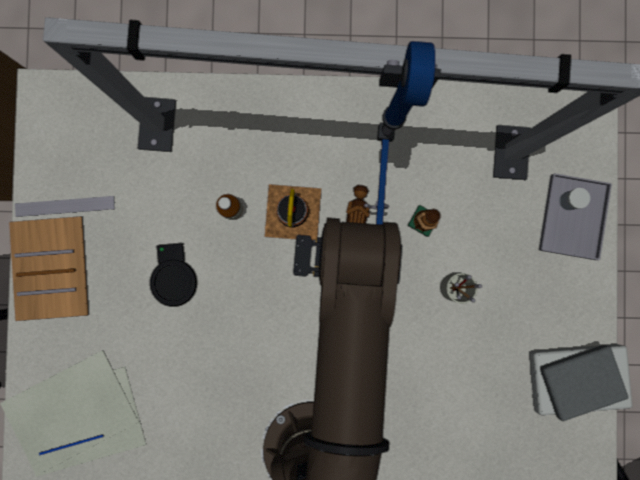

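The lamp stands upright in the middle of the mat at (291,209), with its bail along the gantry's x. The cross arm is at about (381,180) and nothing else has moved.

```bash
python3 -m creep '[[-0.1,-0.9,0,0,0.8],[-0.1,-0.85,0,0,0.8],[0,0,0,-0.1,0.8],[0,0,0.7,0,0.8],[0,0,0.7,0,0.8],[0,0,0.7,0,0.8],[0,0,0.6,0,0.8],[0,0,0,0,0.8]]' 50
python3 -m creep '[[0,0,0,0,0],[0,0,0,0,0],[0,0,0,0,0],[0,0,0,0,0],[0,0,0,0,0],[0,0,0,0,0],[0,0,0,0,0]]' 50
python3 to.py 0.495 -0.127 0.321 176.8
```

```text
clock: 21.68
position: [0.4938, -0.1208, 0.3189]
ee_rot: [-0.077, -3.137, -0.001]
force: [-0.6, 0.2, -0.1]
width: 0.802
gripper_force: 0.0
clock: 22.55
position: [0.494, -0.123, 0.3205]
ee_rot: [0.082, 3.14, -0.0]
force: [0.2, -2.8, 2.2]
width: 0.224
gripper_force: 50.0
turn units 0.05 shift now-axes [-0.03 -0.1  -0.01] goal-axes [-0.03 -0.1  -0.01] t 22.55 F [ 0.2 -2.8  2.2] pos [ 0.494  -0.123   0.3205] w 0.224 ang 177.01 q7 1.75
```

```bash
python3 -m creep '[[0,0.3,0,0,0],[0,0.5,0,0,0],[0,0.6,0,0,0],[0,0.6,0,0,0],[0,0.5,0,0,0],[0,0.4,0,0,0],[0,0.2,0,0,0],[0,0,0,0,0]]' 55
python3 to.py 0.503 0.002 0.321 176.8
python3 -m creep '[[0,0,0.2,0,0],[0,0,0.4,0,0],[0,0,0.4,0,0],[0,0,0.4,0,0],[0,0,0.4,0,0],[0,0,0.4,0,0],[0,0,0.4,0,0],[0,0,0.4,0,0],[0,0,0.4,0,0],[0,0,0.3,0,0],[0,0,0.1,0,0],[0,0,0,0,0]]'
python3 to.py 0.507 0.067 0.169 176.8
python3 - <<'E'
from h import *
for n in('top','scene'):
    d=grab(n);cv2.imwrite(f'pics/{n}4.png',d['pixels']);P=cloud(d);np.savez(n+'4.npz',px=d['pixels'],P=P)
    hsv=cv2.cvtColor(d['pixels'],cv2.COLOR_BGR2HSV).astype(int);X,Y,Z=P[...,0],P[...,1],P[...,2]
    H,S,V=hsv[...,0],hsv[...,1],hsv[...,2]
    b=(H>100)&(H<125)&(S>120)&(X<.76)&(X>.45)&(Z>.1)&(Z<.37)&(abs(Y)<.1)
    o=(H<14)&(S>150)&(X<.6)&(X>.4)&(Z>.15)&(Z<.38)
    m=(H>20)&(H<36)&(S>110)&(Z>.145)&(Z<.17)&(X>.5)&(X<.7)
    for t,k in(('bail',m),('orange',o),('arm',b)):
        q=P[k]; print(n,t,len(q),*( (cv2.minAreaRect(q[:,:2].astype(np.float32)*1000),np.median(q,0).round(4)) if len(q)>5 else ()))
s=cv2.imread('pics/scene4.png');cv2.imwrite('pics/s4c.png',cv2.resize(s[220:400,220:440],None,fx=3,fy=3))
E
```

```text
clock: 23.55
position: [0.5012, 0.0028, 0.3205]
ee_rot: [0.078, 3.139, 0.002]
force: [5.4, 1.4, -0.9]
width: 0.227
gripper_force: 55.0
turn units 0.08 shift now-axes [-0.05 -0.02 -0.01] goal-axes [-0.05 -0.02 -0.01] t 23.55 F [ 5.4  1.4 -0.9] pos [0.5012 0.0028 0.3205] w 0.227 ang 177.14 q7 1.48
clock: 25.05
position: [0.5012, 0.0021, 0.1691]
ee_rot: [0.08, 3.139, 0.002]
force: [0.7, 1.8, 10.0]
width: 0.227
gripper_force: 55.0
turn units 0.07 shift now-axes [-0.06  1.63  0.  ] goal-axes [-0.05  1.63  0.  ] t 25.05 F [ 0.7  1.8 10. ] pos [0.5012 0.0021 0.1691] w 0.227 ang 177.06 q7 1.54
top bail 95 ((617.9612426757812, 60.5881233215332), (9.909553527832031, 63.27880096435547), 86.72918701171875) [0.6192 0.0613 0.1537]
top orange 0
top arm 335 ((608.5196533203125, -19.625350952148438), (280.51580810546875, 62.626495361328125), 13.665952682495117) [ 0.6589 -0.0063  0.1969]
scene bail 23 ((641.1173095703125, 56.35654830932617), (13.203339576721191, 7.671827793121338), 0.8661371469497681) [0.642  0.0575 0.1526]
scene orange 0
scene arm 38 ((694.2800903320312, -7.102994441986084), (45.992271423339844, 4.777251720428467), 1.611839771270752) [ 0.6888 -0.0072  0.1957]
```

View pics/s4c.png

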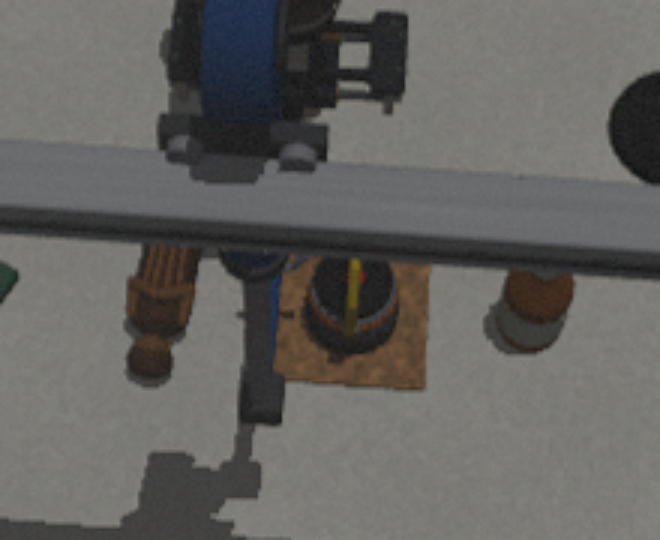

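The hook is drawn down beside the lamp on the carving side: the cross arm is at about (262,310), clear of the upright lamp at (352,305).

```bash
python3 -m creep '[[0,0.1,0,0,0],[0,0.2,0,0,0],[0,0.25,0,0,0],[0,0.25,0,0,0],[0,0.25,0,0,0],[0,0.25,0,0,0],[0,0.2,0,0,0],[0,0.12,0,0,0],[0,0,0,0,0],[0,0,0,0,0]]'
python3 to.py 0.507 0.067 0.169 176.8
python3 - <<'E'
from h import *
for n in('top',):
    d=grab(n);P=cloud(d)
    hsv=cv2.cvtColor(d['pixels'],cv2.COLOR_BGR2HSV).astype(int);X,Y,Z=P[...,0],P[...,1],P[...,2]
    H,S,V=hsv[...,0],hsv[...,1],hsv[...,2]
    b=(H>100)&(H<125)&(S>120)&(X<.72)&(X>.45)&(Z>.18)&(Z<.21)&(abs(Y)<.1)
    m=(H>20)&(H<36)&(S>110)&(Z>.145)&(Z<.17)&(X>.5)&(X<.7)
    for t,k in(('bail',m),('arm',b)):
        q=P[k]; print(n,t,len(q),*( (cv2.minAreaRect(q[:,:2].astype(np.float32)*1000),np.median(q,0).round(4)) if len(q)>5 else ()))
E
```

```text
clock: 26.4
position: [0.5049, 0.067, 0.1696]
ee_rot: [0.08, 3.138, 0.003]
force: [1.2, 1.0, 9.8]
width: 0.225
gripper_force: 55.0
turn units 0.07 shift now-axes [-0.05  0.    0.01] goal-axes [-0.05  0.    0.01] t 26.4 F [1.2 1.  9.8] pos [0.5049 0.067  0.1696] w 0.225 ang 177.07 q7 1.41
top bail 0
top arm 303 ((648.2899780273438, 58.20446014404297), (13.952105522155762, 142.60308837890625), 86.326416015625) [0.6365 0.0591 0.1973]
```

```bash
python3 -m creep '[[0,0,-0.1,0,0],[0,0,-0.2,0,0],[0,0,-0.2,0,0],[0,0,-0.2,0,0],[0,0,-0.15,0,0],[0,0,-0.12,0,0],[0,0,-0.1,0,0],[0,0,-0.1,0,0],[0,0,-0.1,0,0],[0,0,-0.1,0,0],[0,0,-0.1,0,0],[0,0,0,0,0]]'
python3 - <<'E'
from h import *
d=grab('scene');s=d['pixels'];cv2.imwrite('pics/s5c.png',cv2.resize(s[200:380,220:440],None,fx=3,fy=3))
E
```

```text
clock: 27.95
position: [0.5049, 0.0665, 0.2281]
ee_rot: [0.081, 3.138, 0.002]
force: [5.0, 1.7, 5.3]
width: 0.226
gripper_force: 55.0
```

View pics/s5c.png

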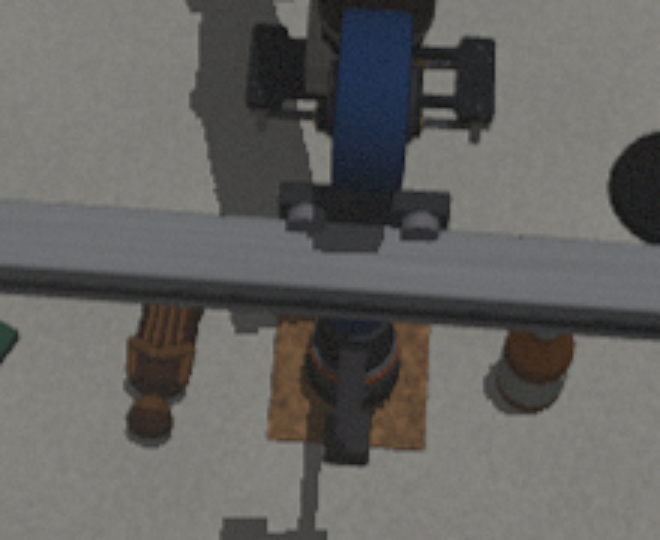

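The lamp at (350,370) is now carried, as the pull has dropped from 9.8 to 5.3 N. I'll go on raising it gently.

```bash
python3 -m creep '[[0,0,-0.1,0,0],[0,0,-0.2,0,0],[0,0,-0.25,0,0],[0,0,-0.25,0,0],[0,0,-0.25,0,0],[0,0,-0.25,0,0],[0,0,-0.25,0,0],[0,0,-0.25,0,0],[0,0,-0.2,0,0],[0,0,-0.15,0,0],[0,0,-0.1,0,0],[0,0,-0.05,0,0]]'
python3 -m creep '[[0,0,-0.03,0,0],[0,0,0,0,0],[0,0,0,0,0]]'
python3 to.py 0.4968 -0.0999 0.3205 176.8
```

```text
clock: 29.5
position: [0.5049, 0.0664, 0.3199]
ee_rot: [0.081, 3.138, 0.001]
force: [7.4, 0.9, 3.7]
width: 0.228
gripper_force: 55.0
clock: 29.88
position: [0.5048, 0.0662, 0.3205]
ee_rot: [0.081, 3.138, 0.001]
force: [8.9, 1.2, -0.5]
width: 0.225
gripper_force: 55.0
turn units 0.06 shift now-axes [-0.01 -4.16 -0.  ] goal-axes [-0.03 -4.16 -0.  ] t 29.875 F [ 8.9  1.2 -0.5] pos [0.5048 0.0662 0.3205] w 0.225 ang 177.05 q7 1.35
```

```bash
python3 -m creep '[[-0.02,-0.04,0,0,0],[-0.02,-0.08,0,0,0],[0,-0.12,0,0,0],[0,-0.16,0,0,0],[0,-0.2,0,0,0],[0,-0.22,0,0,0],[0,-0.22,0,0,0],[0,-0.22,0,0,0],[0,-0.22,0,0,0],[0,-0.22,0,0,0],[0,-0.22,0,0,0],[0,-0.22,0,0,0]]'
python3 -m creep '[[0,-0.22,0,0,0],[0,-0.22,0,0,0],[0,-0.22,0,0,0],[0,-0.22,0,0,0],[0,-0.22,0,0,0],[0,-0.22,0,0,0],[0,-0.2,0,0,0],[0,-0.18,0,0,0],[0,-0.14,0,0,0],[0,-0.1,0,0,0],[0,-0.06,0,0,0],[0,-0.03,0,0,0]]'
python3 -m creep '[[0,0,0,0,0],[0,0,0,0,0],[0,0,0,0,0],[0,0,0,0,0],[0,0,0,0,0],[0,0,0,0,0]]'
cat > chk.py <<'E'
from h import *
for n in('top','scene'):
    d=grab(n);P=cloud(d);cv2.imwrite(f'pics/{n}_chk.png',d['pixels'])
    hsv=cv2.cvtColor(d['pixels'],cv2.COLOR_BGR2HSV).astype(int);X,Y,Z=P[...,0],P[...,1],P[...,2]
    H,S,V=hsv[...,0],hsv[...,1],hsv[...,2]; r=(X<.72)&(X>.45)&(Y<.1)&(Y>-.22)
    b=(H>100)&(H<125)&(S>120)&r&(Z>.33)&(Z<.37)
    m=(H>20)&(H<36)&(S>110)&(Z>.2)&(Z<.28)&r
    l=r&(Z>.1)&(Z<.23); c=r&(Z>.03)&(Z<.075)
    for t,k in(('bail',m),('arm',b),('lamp',l),('carving',c)):
        q=P[k]; print(n,t,len(q),*( (np.round(np.hstack(cv2.minAreaRect(q[:,:2].astype(np.float32)*1000)),1),np.median(q,0).round(4)) if len(q)>5 else ()))
E
python3 chk.py; python3 to.py 0.4968 -0.0999 0.3205 176.8
```

```text
clock: 31.38
position: [0.4999, -0.0205, 0.32]
ee_rot: [-0.082, -3.139, 0.0]
force: [-4.8, 3.8, 4.7]
width: 0.221
gripper_force: 55.0
clock: 32.88
position: [0.4952, -0.1018, 0.3198]
ee_rot: [-0.083, -3.138, 0.0]
force: [-5.9, 2.7, 3.9]
width: 0.223
gripper_force: 55.0
clock: 33.62
position: [0.4952, -0.1019, 0.3198]
ee_rot: [-0.083, -3.138, 0.001]
force: [-5.6, 1.8, 3.9]
width: 0.227
gripper_force: 55.0
top bail 36 [ 622.9 -105.2    4.4   61.6   85.2] [ 0.6412 -0.1057  0.2495]
top arm 395 [ 651.2 -111.1   15.   137.5   86.9] [ 0.6469 -0.1101  0.3475]
top lamp 536 [ 614.3 -103.3   71.3   79.5   19.7] [ 0.6079 -0.0885  0.1895]
top carving 215 [606.1 -90.3  27.  175.4  73.9] [ 0.572  -0.0861  0.0477]
scene bail 17 [ 615.3 -108.4    6.6   83.3   85.2] [ 0.5893 -0.1082  0.2356]
scene arm 105 [ 643.1 -110.2   11.7  153.4   88.6] [ 0.5954 -0.108   0.3463]
scene lamp 387 [617.8 -94.6  53.9  88.4  68.3] [ 0.6474 -0.1013  0.1516]
scene carving 391 [ 648.9 -109.4   50.3   89.5   84.5] [ 0.6495 -0.1118  0.0438]
turn units 0.04 shift now-axes [-0.04  0.05 -0.02] goal-axes [-0.04  0.05 -0.02] t 33.725 F [-5.6  1.3  4.6] pos [ 0.4952 -0.1019  0.3199] w 0.228 ang 176.97 q7 1.71
```

```bash
python3 -m creep '[[0.01,0.03,-0.02,0,0],[0,0,-0.01,0,0],[0,0,0,0,0],[0,0,0,0,0]]'
python3 -m creep '[[0,0,0,0,0.3],[0,0,0,0,0.5],[0,0,0,0,0.6],[0,0,0,0,0.6],[0,0,0,0,0.6],[0,0,-0.3,0,0.6],[0,0,-0.7,0,0.6],[0,0,-1,0,0.6],[0,0,-1,0,0.6],[0.5,0,-0.8,0,0.6],[1,0.5,0,0,0.6],[1,1,0,0,0.6]]'
python3 -m creep '[[0,1,0,0,0.6],[0,1,0,0,0.6],[0,1,0,0,0.6],[0,1,0,0,0.6],[0,0,0,0,0.6],[0,0,0,0,0.6],[0,0,0,0,0.6],[0,0,0,0,0.6],[0,0,0,0,0.6],[0,0,0,0,0.6],[0,0,0,0,0.6],[0,0,0,0,0.6]]'
python3 chk.py; python3 - <<'E'
import cv2,numpy as np
a=cv2.imread('pics/top_chk.png')[120:320,140:500];b=cv2.imread('pics/scene_chk.png')[190:390,140:500]
cv2.imwrite('pics/fin.png',cv2.resize(np.vstack([a,b]),None,fx=1.5,fy=1.5))
E
```

```text
clock: 34.22
position: [0.4953, -0.0997, 0.3206]
ee_rot: [-0.082, -3.138, 0.0]
force: [-4.2, -1.7, -8.1]
width: 0.223
gripper_force: 55.0
clock: 35.72
position: [0.3987, -0.0351, 0.4747]
ee_rot: [0.087, 3.138, -0.0]
force: [-0.5, 2.4, 0.9]
width: 0.602
gripper_force: 0.0
clock: 37.22
position: [0.4078, 0.1254, 0.4735]
ee_rot: [-0.081, -3.141, 0.0]
force: [0.2, 0.4, 0.4]
width: 0.6
gripper_force: 0.0
top bail 66 [ 608.8 -102.1    5.4   89.7   86.7] [ 0.5924 -0.1019  0.2451]
top arm 465 [ 615.5 -106.3   13.8  208.3   87.2] [ 0.6351 -0.1072  0.3482]
top lamp 626 [ 609.8 -102.1   81.3   78.2   55.7] [ 0.6045 -0.0892  0.1903]
top carving 484 [603.5 -98.5  48.6 171.8  81.9] [ 0.5509 -0.0937  0.0584]
scene bail 20 [ 615.4 -105.8    5.8   88.1   85.4] [ 0.6221 -0.1062  0.2211]
scene arm 103 [ 598.5 -106.8   11.4   71.4   87.1] [ 0.5886 -0.1054  0.3474]
scene lamp 380 [620.8 -94.1  53.6  84.6  67.3] [ 0.6478 -0.0988  0.1517]
scene carving 386 [ 649.1 -109.7   47.3   90.1   81.5] [ 0.6512 -0.112   0.0437]
```

View pics/fin.png

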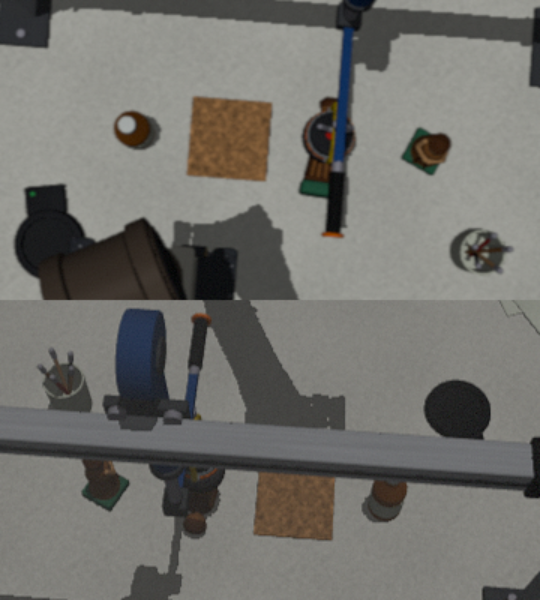

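The lamp hangs from the hook over the carving at (330,135) in the upper half. The mat is empty, and the bottle, statuette, pot and carving are where they were. I'll let it settle and then hand in.

```bash
python3 -m creep '[[0,0,0,0,0.6],[0,0,0,0,0.6],[0,0,0,0,0.6],[0,0,0,0,0.6],[0,0,0,0,0.6],[0,0,0,0,0.6],[0,0,0,0,0.6],[0,0,0,0,0.6],[0,0,0,0,0.6],[0,0,0,0,0.6],[0,0,0,0,0.6],[0,0,0,0,0.6]]' >/dev/null
python3 chk.py | grep -E 'top (bail|lamp|arm)'; python3 chk.py | grep -E 'top (bail|lamp)'
python3 -c "
from h import *
print(sign_off())"
```

```text
top bail 67 [ 609.1 -102.1    5.4   90.    86.8] [ 0.5924 -0.1019  0.2474]
top arm 464 [ 604.3 -105.8   13.6  230.9   87.2] [ 0.6362 -0.1073  0.348 ]
top lamp 626 [ 610.3 -103.2   79.2   80.8   32.3] [ 0.6045 -0.0892  0.19  ]
top bail 68 [ 608.8 -102.     5.8   90.2   87. ] [ 0.5934 -0.1018  0.2444]
top lamp 623 [ 610.1 -102.2   81.1   79.    57.2] [ 0.6044 -0.0893  0.1903]
the job is handed in; nothing more can be done
None
```

The job is handed in at about 39 s: the lamp hangs still from the fully raised hook, over the middle of the carving to within about 8 mm, with the robot clear and the carving, statuette, bottle and brush pot not visibly moved; before fetching the lamp I slid the empty, undrawn hook along its rail to make room.

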